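Secure a trolley wheel with its washer and axle clip

TASK

Finish fitting the trolley wheel: put the washer that fits the axle over the axle's end, flat down on the hub, then lay the black nylon clip flat on it and push it sideways into the axle's groove until it stops dead, thrust it home against the bottom of the groove with about 15 N to be sure that it is seated, and let go. The nylon cracks if it is forced: never press with more than about 25 N. Leave everything else on the bench where it is.

Things in the scene. Friction and masses are not known exactly. Their poses are not given: they have to be found in the camera images.
- axle: wheel unit fixed to the bench: timber block 190 x 170 mm, up to 40 mm high, steel flange and upright 16 mm steel stub axle; on it a trolley wheel lying flat, free to spin (black tyre 160 mm across, its top 7 mm below the hub's end face; grey hub 50 mm across, flat end face 86 to 108 mm above the bench). Origin on the axle's line, 108 mm below the hub's end face; z along the axle
- axle_groove (a point): retaining groove: point on the axle's line, 9 mm above the hub's end face. The groove runs all round: 12 mm diameter, from 4 mm below to 3.6 mm above this point, between 16 mm diameter parts. With the washer on the hub, a clip lying flat on it is level with the groove (0.6 mm to spare above it). z along the axle
- axle_end (a point): top end of the axle, on its line, 21 mm above the hub's end face; the top 3 mm taper from 16 to 10 mm diameter
- washer_mid (a point): centre of the axle washer, half-way up: loose steel ring lying flat on the bench, 40 mm outside diameter, 19 mm hole, 6 mm thick, about 50 g; z is its axis
- washer: the axle washer as a whole; origin at its underside, 3 mm under washer_mid
- clip_tab (a point): centre of the thumb tab at the back of the loose black nylon clip that lies flat on the bench, half-way up: upright block 22 mm wide (along y), 10 mm thick (along x), 22 mm high from the clip's underside; its two sides, 22 mm apart, are free to grip. The clip's mouth opens towards +x; z up
- clip_eye (a point): centre of the clip's round opening, 24 mm ahead (+x) of the tab's centre, half-way up the 6 mm thick clip: a flat C, 23 mm wide, with two stiff springy jaws ending in small round lugs 6.5 mm to either side and 4.3 mm ahead of this point (mouth 9.4 mm, front end 6 mm ahead). Seated, this point is on the axle's line. x, y, z as for clip_tab
- clip: the clip as a whole (24 g), origin 3 mm under clip_eye. Its lugs meet the groove 8.6 mm before the seat; the push rises to between 8 and 18 N (dry friction, more the harder the clip is pressed on the washer) about 7 mm before it, drops as the jaws close round the axle, and ends at a firm stop, the seat. The jaws do not fit over the 16 mm parts of the axle
- clip_back: the back of the clip's round opening (part of the clip; origin as clip): its hollow inner face, 6.1 mm from clip_eye, comes to bear on the bottom of the groove when the clip is fully home
- big_washer: bystander: larger flat steel washer, 64 mm outside, 30 mm hole, 5 mm thick (far too loose for the axle); origin under its centre
- wrench: bystander: steel wrench 190 mm long, lying; origin under its centre
- grease_tin: bystander: round steel tin, 66 mm across, 50 mm high; origin under its centre
- core_brick: bystander: grey brick with three round holes, 215 x 102 x 65 mm; origin under its centre
- paver: bystander: dark red paving block, 100 x 100 x 60 mm; origin under its centre
- pipe_offcut: bystander: upright grey pipe offcut, 48 mm across, 90 mm high; origin under its centre
- slate: bystander: pile of dark slate pieces, 130 x 90 x 32 mm; origin under its centre
- mallet: bystander: hammer 270 mm long, lying; origin under its centre

How it is judged (in metres and radians):
On the way, in this order (a step that is already met when the one before it is completed fails the run):
1. the 40 mm washer lies flat on the hub, round the axle (horizontal distance between washer_mid and axle_groove below 0.003 m and z of washer_mid in the frame of axle_groove between -0.0075 and -0.0045 m and angle between washer_mid's own z axis and vertical below 0.06 rad), for 0.2 s.
2. the clip, in the groove above the washer, is thrust home: its back bears on the bottom of the groove with more than 5 N (all of step 1 and horizontal distance between clip_eye and axle_groove below 0.0015 m and z of clip_eye in the frame of axle_groove between -0.002 and 0.002 m and angle between clip_eye's own z axis and vertical below 0.1 rad and contact force between clip_back and axle above 5 N), for 0.1 s.
At the end, for the whole second after the job is handed in: The 40 mm washer lies flat on the hub round the axle (within 3 mm of the axle's line, 1.5 mm in height), and the clip sits level in the groove pushed right home, with its opening's centre within 1.5 mm of the axle's line and 2 mm of its height when flat on the washer; both at rest and released (all of step 1 and horizontal distance between clip_eye and axle_groove below 0.0015 m and z of clip_eye in the frame of axle_groove between -0.002 and 0.002 m and angle between clip_eye's own z axis and vertical below 0.1 rad and linear speed of each of clip, washer below 0.02 m/s); the robot touches nothing.
It fails at once if the clip is forced against the axle or wheel with more than 45 N in all, its own squeeze included (contact force between clip and axle above 45 N).
It fails at once if the clip is pressed on the washer with more than 30 N (contact force between clip and washer above 30 N).
It fails at once if the washer is pressed on the hub or axle with more than 45 N (contact force between washer and axle above 45 N).
It fails at once if the robot pushes the axle or wheel with more than 35 N (contact force between the arm and axle above 35 N).
It fails at once if a bystander is moved by more than 20 mm (distance of any of big_washer, wrench, grease_tin, core_brick, paver, pipe_offcut, slate, mallet from where it was at the start of the episode above 0.02 m).
It also fails if it takes over 69 s, if anything falls off the work surface, if the arm or the gripper's body presses on something with over 40 N, if the wrist force passes 120 N, or if a joint passes its speed limit or range.

ROBOT

A 6-joint arm with a two-finger parallel gripper is mounted at the origin on the work surface. World frame = base frame: x ahead of the robot, y to its left, z up, the work surface at z = 0. Lengths are in mm, angles in rad, forces in N, time in s.
With the tool pointing down it reaches from about 275 to 750 mm from the base axis. Payload 10.2 kg.
Tool frame: the origin (TCP) lies between the finger pads; the fingertips stand 17 mm ahead of it and the grasp point (between the pads) lies 2 mm behind it (tips_ahead is the distance from the TCP to the fingertips, in mm); z points along the fingers, y is the line along which they close (so a half turn about z gives the same grasp; the last joint's range is limited). The gripper opens to 85 mm and grips with 20 to 120 N. Pads are 22 mm wide; open, the fingers measure 114 mm over their backs; the gripper's body (76 mm by 85 mm) begins 54 mm behind the grasp point. The pads swing forward as they close: fully open they stand 13 mm farther back than shut.
Start: joints at [1.069, 0.313, 1.498, -0, 1.331, -0.223], TCP at [144.494, 504.73, 223.394] pointing down, gripper open.
Joint ranges: [-2.94, 2.94], [-0.97, 2.17], [0.19, 2.56], [-1.23, 4.37], [0.02, 3.11], [-2.88, 2.88]. Speed limits (rad/s): [2.39, 2.39, 3.01, 3.14, 3.14, 3.14].

INTERFACE

Orientations are given as a unit quaternion [w, x, y, z].
In Python, from rig import sense, capture, finish_job, boxes_of, tips_ahead gives the robot as it stands.
- The arm moves only by the tool drive_tool, never from a script. Its argument "commands" is text: rows parted by semicolons, each of 7 numbers parted by spaces: the shift along the world's x, y, z in units of 0.1 m (1.0 is 0.1 m), then the turn, a rotation vector about the world's x, y, z in units of pi/4 rad (1.0 is pi/4 rad), then the opening in per cent of the stroke, from 0 (shut) to 100 (fully open). A call has 1 to 20 rows; each row shifts and turns the commanded pose from where the row before left it; what a row does not reach is not made up. A row lasts 1/12 s, in which the tool goes at most 41.7 mm and 7.16 degrees, less where a joint would pass 70% of its speed; a pose out of reach is approached as far as the arm can. A call with a number of a shift or a turn outside -1 to 1 is refused whole. A call with a gripper value outside its range is refused whole. The fingers move at their own pace and stop on an object; "force" is the grip in N (left out, the last holds). Time passes only in rows, so rows that do not move let the fingers close. It gives the time, the measured TCP pose, the force, the opening and the grip force at its end, in the units of the state.
- sense(): the state, without advancing time (a new reading comes with each control period).
- capture(name): name is "scene" or "top" or "wrist"; returns a dict with "pixels" (420x560x3 uint8, blue, green, red), "fov_y" (degrees; the focal length in pixels is half the picture's height over the tangent of half this angle, whatever the lens; pixels are square), "cx", "cy" (the principal point, pixels), "k1" (the pictures are not rectified: a ray, as slopes to the right and down, at radius r is drawn at 1 + k1 r^2 times it, then the intrinsics apply), "position" and "attitude" of the camera in the world; the wrist camera has in their place "tool_from_camera" (4x4, takes a point from camera to tool coordinates, whose origin is the TCP and whose axes are the flange's). Camera axes: x right, y down, z forward; pixel columns grow to the right and rows downward; lengths in mm; the calibration is good to about 2 mm. A picture is of the moment at which its call begins: read the wrist's pose just before it. There is no depth.
- finish_job(): hands the job in; it is judged then, once.
Trained networks look in a picture, given as the dict that the camera call returned (one of the last four; its "shot" number tells which), for a name from the list of things; names that differ only in an ending like _2 or _b are one class to them, and where a whole thing is asked for, a point or a joint stands for the part that bears it (a point fixed in the world has none). Each returns a list of dicts, best first, with "confidence" (0 to 1); they miss things now and then, are a little off and sometimes report something else, mostly with a low value. They report only what shows in the picture. A call takes as long as a camera call.
- boxes_of(picture, name): "position" ([column, row] in pixels, amid what is visible of it).
The state is a dict: "time_s": time; "joints": joint angles; "dq": joint speeds; "tau": joint torques, N m; "eef_pos": TCP position; "ee_rot": TCP orientation; "force": force on the tool from outside, world axes, zero at the start; "wrist_torque": the same for the moment, N m; "grip_width": opening from 0.0 (shut) to 1.0 (fully open); "grip_force": force on a finger pad.
Only numpy, scipy, OpenCV 4.12 (cv2) and the standard library are available. Lean on these libraries where they do the work, as an engineer would, in place of code of your own. Each camera call takes 0.05 s, during which the arm holds its last target. There are 200 camera calls.

## Working session

There is one attempt and no reset: what is moved stays moved. The work goes in short steps, Python scripts to look and compute and a tool call to move; the robot and the scene stay as the last step left them, time stands still between calls to the robot, and variables do not carry over. Pictures are saved under pics/ and viewed, at most 10 in all, crops included, and the job is handed in when it is done.

Besides the shell and the picture viewer there is one more tool, called after "Call:" as name(argument=value, ...) on one line, values as JSON. drive_tool: Moves the arm, as the interface text tells. Shifts and turns lie within -1 to 1; 1 stands for 0.1 m of shift or pi/4 rad of turn. Its arguments: {"type":"object","properties":{"commands":{"type":"string"},"force":{"type":"number"}},"required":["commands"]}

```bash
mkdir -p pics; ls; cat > h.py <<'E'
import numpy as np, cv2
from scipy.spatial.transform import Rotation as R
from rig import sense, capture, finish_job, boxes_of, tips_ahead
def rot(q): return R.from_quat([q[1],q[2],q[3],q[0]]).as_matrix()
def cam(p,s=None):
    if 'tool_from_camera' in p:
        T=np.array(p['tool_from_camera']); A=rot(s['ee_rot'])
        return A@T[:3,:3], A@T[:3,3]+np.array(s['eef_pos'])
    a=np.array(p['attitude'])
    return (rot(a) if a.size==4 else a.reshape(3,3)), np.array(p['position'])
def K(p):
    f=210/np.tan(np.radians(p['fov_y'])/2)
    return np.array([[f,0,p['cx']],[0,f,p['cy']],[0,0,1.]]), np.array([p['k1'],0,0,0.])
def ray(p,uv,s=None):
    k,d=K(p); A,o=cam(p,s)
    x=cv2.undistortPoints(np.array([[uv]],float),k,d)[0,0]
    return o, A@np.array([x[0],x[1],1])
def atz(p,uv,z,s=None):
    o,v=ray(p,uv,s); return o+v*(z-o[2])/v[2]
def proj(p,X,s=None):
    k,d=K(p); A,o=cam(p,s)
    return cv2.projectPoints((np.atleast_2d(X)-o)@A,np.zeros(3),np.zeros(3),k,d)[0][:,0]
E
python3 - <<'E'
from h import *
print(sense(), tips_ahead() if callable(tips_ahead) else tips_ahead)
Z=dict(axle=100,axle_groove=112,axle_end=120,washer_mid=3,clip_tab=11,clip_eye=3,big_washer=2,wrench=5,grease_tin=25,core_brick=32,paver=30,pipe_offcut=45,slate=16,mallet=15)
ims=[]
for c in ['scene','top']:
    p=capture(c); ims.append(p['pixels']); print(c,{k:v for k,v in p.items() if k!='pixels'})
    for n,z in Z.items():
        for b in boxes_of(p,n)[:2]:
            print(c,n,np.round(b['confidence'],2),np.round(b['position'],1),atz(p,b['position'],z).round(1))
cv2.imwrite('pics/scene.png',ims[0]);cv2.imwrite('pics/top.png',ims[1])
E
```

```text
pics
{'time_s': 0.0, 'joints': array([ 1.06858295e+00,  3.13441380e-01,  1.49848010e+00,  3.12464255e-05,
        1.33097493e+00, -2.23438859e-01]), 'dq': array([-0.0005627 ,  0.00070184, -0.00055229,  0.00115627, -0.0002205 ,
        0.00073028]), 'tau': array([ 1.61609451e-04, -4.12264323e+01, -2.59741366e+01, -1.93275609e-04,
        4.16273688e-03,  5.03389219e-05]), 'eef_pos': array([144.35570688, 504.47715396, 222.82329542]), 'ee_rot': array([-2.45548650e-04,  1.38939999e-01,  9.90300586e-01, -6.04053039e-04]), 'force': array([0.21357191, 0.48767673, 0.24943339]), 'wrist_torque': array([-0.01595439, -0.00405756,  0.03676017]), 'grip_force': 0.0, 'grip_width': 0.9988341126780083} 17.0
scene {'fov_y': 51.389543002581675, 'cx': 282.0715606264497, 'cy': 206.43612529019208, 'k1': -0.07265267932452651, 'position': array([1294.73935726,  295.82249358,  828.67193236]), 'attitude': array([-0.24135751,  0.51709181,  0.74717704, -0.34071849]), 'shot': 1}
scene axle 0.85 [275.2 237.9] [609.9  30.1 100. ]
scene axle 0.69 [188.  215.1] [ 612.7 -203.2  100. ]
scene axle_groove 0.92 [276.5 235
[... 1262 characters left out ...]
]
top axle_end 0.56 [276.7 196.9] [518.   -1.1 120. ]
top washer_mid 0.71 [322.1 244.1] [ 405.9 -129.9    3. ]
top washer_mid 0.66 [371.3 208.3] [ 508.2 -269.1    3. ]
top clip_tab 0.43 [438.3 239.3] [ 421.6 -455.9   11. ]
top clip_eye 0.46 [182.7 206.9] [506.2 261.5   3. ]
top big_washer 0.74 [324.6 252.7] [ 382.1 -137.     2. ]
top wrench 0.63 [137.8 205.8] [507.7 388.4   5. ]
top grease_tin 0.75 [319.5 135.5] [ 711.1 -121.2   25. ]
top core_brick 0.73 [415.1 172. ] [ 608.2 -389.    32. ]
top paver 0.96 [118.4 150.2] [661.6 444.8  30. ]
top pipe_offcut 0.74 [ 94.6 223.1] [452.7 495.5  45. ]
top slate 0.7 [436.5 237.7] [ 425.6 -449.3   16. ]
top mallet 0.66 [124.5 296.7] [254.2 412.2  15. ]
```

View pics/scene.png

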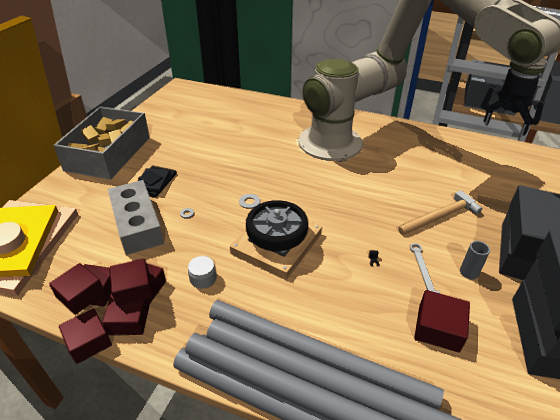

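View pics/top.png

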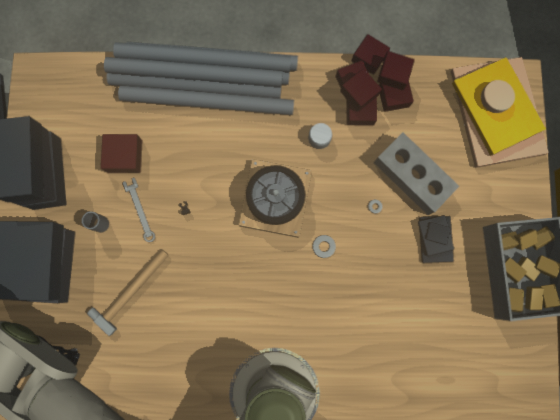

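The scene shows the wheel mid-bench, the small washer at scene (187,213) / top (375,207), the big washer at top (324,246), and the clip at scene (374,258) / top (184,208). I'm moving over the small washer.

Call:
drive_tool(commands="0.15 -0.35 0 0 0 0 100;0.15 -0.35 0 0 0 0 100;0.15 -0.35 0 0 0 0 100;0.15 -0.35 0 0 0 0 100;0.15 -0.35 0 0 0 0 100;0.15 -0.35 0 0 0 0 100;0.15 -0.35 0 0 0 0 100;0.15 -0.35 0 0 0 0 100;0.15 -0.35 0 0 0 0 100;0.15 -0.35 0 0 0 0 100;0.15 -0.35 0 0 0 0 100;0.15 -0.35 0 0 0 0 100;0.15 -0.35 0 0 0 0 100;0.15 -0.35 0 0 0 0 100;0.15 -0.35 0 0 0 0 100;0.15 -0.35 0 0 0 0 100;0.15 -0.35 0 0 0 0 100;0.15 -0.35 0 0 0 0 100;0.15 -0.35 0 0 0 0 100;0 0 0 0 0 0 100", force=30)

```text
time_s: 3.17
eef_pos: [430.9, -165.2, 222.9]
ee_rot: [0.0, 0.141, 0.99, -0.001]
force: [0.3, 0.3, -1.1]
grip_width: 0.998
grip_force: 0.0
```

```bash
python3 - <<'E'
from h import *
s=sense(); p=capture('wrist'); print(s['eef_pos'],s['ee_rot'],s['joints'])
print({k:v for k,v in p.items() if k!='pixels'})
for n,z in [('washer_mid',3),('big_washer',2),('axle_end',120)]:
  for b in boxes_of(p,n)[:2]: print(n,b['confidence'],b['position'],atz(p,b['position'],z,s))
print(proj(p,[[510,-278,3]],s))
cv2.imwrite('pics/w1.png',p['pixels'])
E
```

```text
[ 430.89207336 -165.24716916  222.85222459] [ 1.97007906e-04  1.40952478e-01  9.90016174e-01 -5.78264701e-04] [-6.20459681e-01  1.72425128e-01  1.67919895e+00 -8.79403407e-04
  1.28908594e+00 -1.90816499e+00]
{'fov_y': 70.75069530345844, 'cx': 284.3619423573055, 'cy': 210.23269877940302, 'k1': -0.026740262356528682, 'tool_from_camera': array([[ 6.21645149e-04, -9.64547216e-01, -2.63909609e-01,
         6.59430036e+01],
       [ 9.99999573e-01,  4.19259640e-04,  8.23195360e-04,
         4.27969731e-01],
       [-6.83364145e-04, -2.63910008e-01,  9.64547065e-01,
        -1.50854846e+02],
       [ 0.00000000e+00,  0.00000000e+00,  0.00000000e+00,
         1.00000000e+00]]), 'shot': 3}
washer_mid 0.74 [226.6, 258.2] [ 508.41061585 -269.1687861     3.        ]
washer_mid 0.2 [78.8, 234.5] [ 420.65588673 -450.36960969    3.        ]
big_washer 0.62 [292.1, 147.5] [ 391.13012372 -143.28294123    2.        ]
axle_end 0.82 [450.3, 218.3] [483.4341022  -23.80815732 120.        ]
[[220.8855529  260.87248536]]
```

View pics/w1.png

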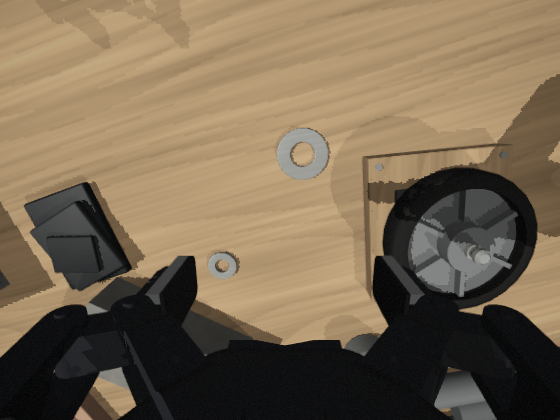

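The small washer shows at (222,265), with the axle end at about (483,257) and the big washer at (302,153). I'll move closer.

Call:
drive_tool(commands="0.27 -0.36 -0.35 0 0 0 100;0.27 -0.36 -0.35 0 0 0 100;0.27 -0.36 -0.35 0 0 0 100;0 0 0 0 0 0 100;0 0 0 0 0 0 100")

```text
time_s: 3.78
eef_pos: [488.4, -238.3, 145.0]
ee_rot: [-0.002, 0.139, 0.99, 0.001]
force: [0.3, -0.2, 1.3]
grip_width: 1.0
grip_force: 0.0
```

```bash
cat >> h.py <<'E'
def gray_blobs(p,c,r=60,lo=90,sat=45):
    im=p['pixels']; x,y=map(int,c); y0,x0=max(0,y-r),max(0,x-r); g=im[y0:y+r,x0:x+r]
    hsv=cv2.cvtColor(g,cv2.COLOR_BGR2HSV)
    m=((hsv[...,1]<sat)&(hsv[...,2]>lo)).astype(np.uint8)*255
    out=[]
    for k in cv2.findContours(m,cv2.RETR_CCOMP,cv2.CHAIN_APPROX_NONE)[0]:
        if len(k)>20:
            e=cv2.fitEllipse(k); out.append((np.array(e[0])+[x0,y0],np.round(e[1],1),len(k)))
    return out
E
python3 - <<'E'
from h import *
s=sense(); p=capture('wrist'); print(s['eef_pos'],s['ee_rot'])
b=boxes_of(p,'washer_mid')[0]; print(b, atz(p,b['position'],3,s))
for c,e,n in gray_blobs(p,b['position'],80): print(c.round(1),e,n,atz(p,c,6,s).round(1))
cv2.imwrite('pics/w2.png',p['pixels'])
E
```

```text
[ 488.38118103 -238.34766477  144.97761118] [-0.00165091  0.13871135  0.99033096  0.00101352]
{'position': [254.4, 224.9], 'confidence': 0.76} [ 508.40000667 -275.54526067    3.        ]
[253.8 232.7] [34.6 36.9] 102 [ 515.4 -278.1    6. ]
[253.7 232.8] [18.  19.3] 52 [ 515.6 -278.3    6. ]
```

View pics/w2.png

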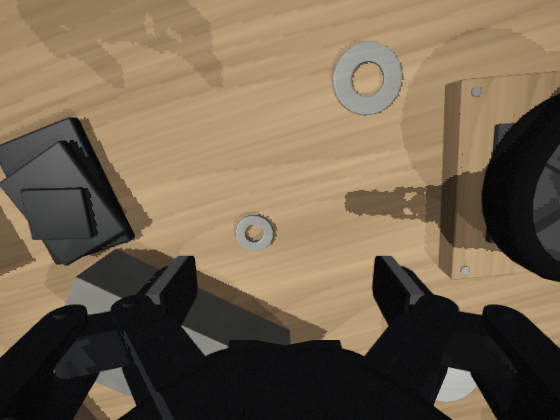

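Washer centre is about (515.5, -278.2), with pixel centre (253.8,232.7). The brick is clear of the fingers.

Call:
drive_tool(commands="0.13 -0.2 0 0 0 0 60;0.14 -0.2 0 0 0 0 60;0 0 -0.3 0 0 0 60;0 0 -0.3 0 0 0 60;0 0 -0.25 0 0 0 60;0 0 0 0 0 0 60;0 0 0 0 0 0 60;0 0 0 0 0 0 60")

```text
time_s: 4.55
eef_pos: [516.7, -279.4, 64.7]
ee_rot: [0.002, 0.139, 0.99, -0.001]
force: [-0.5, -0.3, -0.4]
grip_width: 0.603
grip_force: 0.0
```

Call:
drive_tool(commands="-0.01 0.01 -0.2 0 0 0 53;0 0 -0.15 0 0 0 53;0 0 -0.07 0 0 0 53;0 0 -0.03 0 0 0 53;0 0 0 0 0 0 53;0 0 0 0 0 0 53;0 0 0 0 0 0 53")

```text
time_s: 5.18
eef_pos: [515.2, -278.6, 17.8]
ee_rot: [0.001, 0.139, 0.99, -0.001]
force: [0.8, -0.6, -0.5]
grip_width: 0.531
grip_force: 0.0
```

```bash
python3 - <<'E'
from h import *
s=sense(); p=capture('wrist'); print(s['eef_pos'],s['ee_rot'],s['grip_width'],s['force'])
cv2.imwrite('pics/w3.png',cv2.resize(p['pixels'][150:420,100:470],None,fx=2,fy=2))
E
```

```text
[ 515.2221541  -278.60036435   17.81474185] [ 8.16875686e-04  1.38932243e-01  9.90301417e-01 -5.17436775e-04] 0.5306012292414927 [ 0.75357375 -0.62445412 -0.47878502]
```

View pics/w3.png

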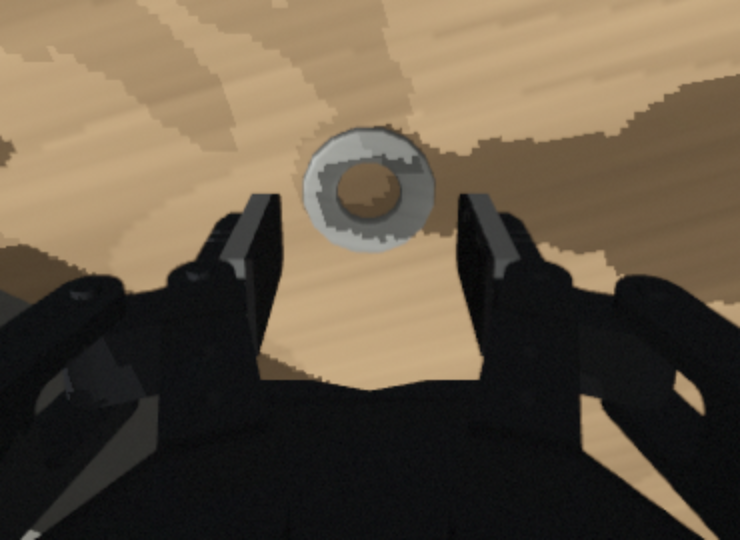

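Call:
drive_tool(commands="0 0 0 0 0 0 45;0 0 0 0 0 0 45;0 0 0 0 0 0 45;0 0 0 0 0 0 45;0 0 0 0 0 0 42", force=25)

```text
time_s: 5.65
eef_pos: [514.7, -278.2, 16.7]
ee_rot: [0.0, 0.139, 0.99, -0.0]
force: [0.3, 0.7, -0.6]
grip_width: 0.42
grip_force: 0.0
```

Call:
drive_tool(commands="0 0 0 0 0 0 53;0 0 0 0 0 0 53;0 0 0 0 0 0 53;0 0 -0.02 0 0 0 53;0 0 0 0 0 0 53;0 0 -0.02 0 0 0 53;0 0 0 0 0 0 53;0 0 0 0 0 0 53")

```text
time_s: 6.32
eef_pos: [514.6, -278.2, 12.5]
ee_rot: [-0.0, 0.139, 0.99, 0.0]
force: [-0.4, 0.5, -0.2]
grip_width: 0.534
grip_force: 0.0
```

```bash
python3 - <<'E'
from h import *
s=sense(); p=capture('wrist'); print(s['eef_pos'],s['grip_width'],s['force'])
im=p['pixels'].astype(float)*2.5
cv2.imwrite('pics/w4.png',cv2.resize(np.clip(im,0,255).astype(np.uint8)[200:350,180:390],None,fx=3.8,fy=3.8,interpolation=cv2.INTER_CUBIC))
s=sense();print(s['eef_pos'],s['force'])
E
```

```text
[ 514.63700506 -278.15216129   12.48999257] 0.5343957911237073 [-0.411034    0.47428974 -0.19838624]
[ 514.67218142 -278.19173509   12.58933789] [-0.300046   -0.53493538  0.26423201]
```

View pics/w4.png

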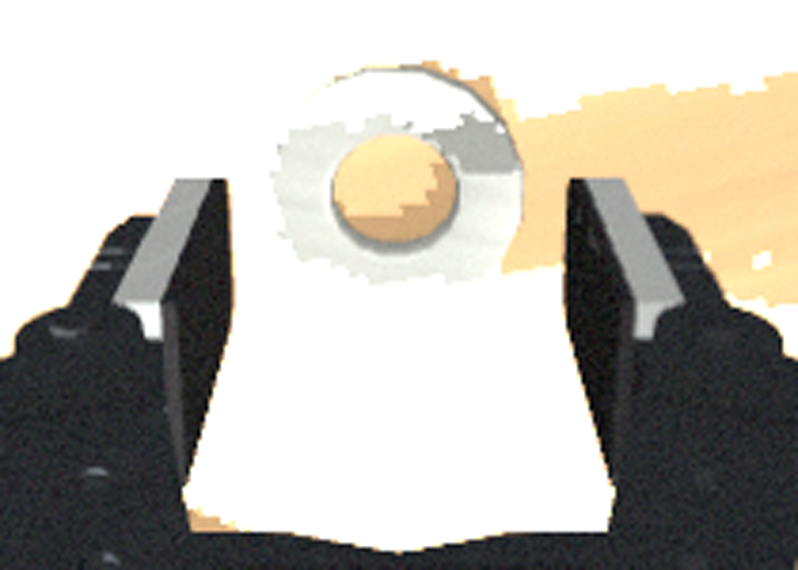

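Call:
drive_tool(commands="0 0 0 0 0 0 45;0 0 0 0 0 0 45;0 0 0 0 0 0 40;0 0 0 0 0 0 40;0 0 0 0 0 0 37;0 0 0 0 0 0 37", force=25)

```text
time_s: 6.87
eef_pos: [514.7, -278.2, 12.7]
ee_rot: [0.0, 0.139, 0.99, -0.0]
force: [0.5, -0.1, 0.5]
grip_width: 0.374
grip_force: 0.0
```

```bash
python3 - <<'E'
from h import *
s=sense(); p=capture('wrist'); print(s['eef_pos'],s['grip_width'],s['force'])
g=p['pixels'].max(2)
for r in range(236,300,6):
    d=(g[r,150:420]<35).astype(int); c=np.flatnonzero(d)+150
    L=c[c<284]; R_=c[c>284]; print(r, L.max() if len(L) else None, R_.min() if len(R_) else None)
for c,e,n in gray_blobs(p,(284,245),40,70): print(c.round(1),e,n,atz(p,c,6,s).round(1))
A=proj(p,[(np.array(s['eef_pos'])+rot(s['ee_rot'])@[x,0,z]) for x in (11,0,-11) for z in (-15,0,10)],s); print(A.round(0))
E
```

```text
[ 514.70325324 -278.23090856   12.6767389 ] 0.3739031134344944 [ 0.53848617 -0.08299656  0.460142  ]
236 None None
242 None None
248 252 316
254 252 316
260 253 315
266 253 315
272 253 315
278 253 315
284 253 316
290 251 317
296 250 318
[283.5 249. ] [63.2 64.8] 190 [ 514.9 -278.2    6. ]
[283.9 250. ] [32.5 34.9] 102 [ 515.5 -278.2    6. ]
[[283. 245.]
 [283. 235.]
 [283. 229.]
 [283. 265.]
 [283. 253.]
 [283. 246.]
 [283. 285.]
 [283. 272.]
 [283. 264.]]
```

The closed pads' image scale says the tips are still above the washer, so I'll descend carefully with force checks.

Call:
drive_tool(commands="0 0 0 0 0 0 55;0 0 0 0 0 0 55;0 0 0 0 0 0 55;0 0 -0.03 0 0 0 55;0 0 -0.03 0 0 0 55;0 0 -0.02 0 0 0 55;0 0 0 0 0 0 55;0 0 0 0 0 0 55")

```text
time_s: 7.58
eef_pos: [514.6, -278.1, 4.4]
ee_rot: [-0.0, 0.139, 0.99, 0.0]
force: [1.0, -0.0, -0.1]
grip_width: 0.551
grip_force: 0.0
```

```bash
cat > gap.py <<'E'
from h import *
s=sense(); p=capture('wrist'); print(s['eef_pos'],s['grip_width'],s['force'])
g=p['pixels'].max(2)
for r in range(236,300,8):
    d=(g[r,150:420]<35).astype(int); c=np.flatnonzero(d)+150
    L=c[c<284]; R_=c[c>284]; print(r, L.max() if len(L) else None, R_.min() if len(R_) else None)
for c,e,n in gray_blobs(p,(284,245),44,70): print(c.round(1),e,n,atz(p,c,6,s).round(1))
E
python3 gap.py
```

```text
[ 514.60846637 -278.12333944    4.4111645 ] 0.5511369723936663 [ 1.02037298 -0.03208017 -0.11255112]
236 None None
244 None None
252 237 331
260 237 331
268 238 330
276 238 330
284 238 331
292 236 333
[283.1 255.2] [65.7 69.3] 193 [ 514.9 -278.3    6. ]
[283.6 256.4] [33.2 36.3] 98 [ 515.7 -278.3    6. ]
```

Call:
drive_tool(commands="0 0 -0.03 0 0 0 55;0 0 -0.03 0 0 0 55;0 0 -0.02 0 0 0 55;0 0 0 0 0 0 55;0 0 -0.02 0 0 0 55;0 0 0 0 0 0 55;0 0 0 0 0 0 55")

```text
time_s: 8.22
eef_pos: [514.7, -278.2, -5.4]
ee_rot: [-0.0, 0.139, 0.99, 0.0]
force: [-0.4, 0.4, 0.7]
grip_width: 0.551
grip_force: 0.0
```

```bash
python3 gap.py
```

```text
[ 514.66811576 -278.19554587   -5.41007189] 0.5508612676849024 [-0.38756118  0.40614511  0.70830427]
236 None None
244 None None
252 237 331
260 238 331
268 238 330
276 238 330
284 238 331
292 236 333
[282.9 260.2] [62.8 75.2] 204 [ 513.5 -278.1    6. ]
[283.6 264.1] [34.8 38.7] 105 [ 515.6 -278.3    6. ]
```

Call:
drive_tool(commands="0 0 -0.03 0 0 0 55;0 0 0 0 0 0 55;0 0 -0.02 0 0 0 55;0 0 0 0 0 0 55;0 0 0 0 0 0 55")

```text
time_s: 8.68
eef_pos: [514.8, -278.3, -10.3]
ee_rot: [0.0, 0.139, 0.99, -0.0]
force: [0.6, -0.4, 0.4]
grip_width: 0.555
grip_force: 0.4
```

Call:
drive_tool(commands="0 0 0 0 0 0 45;0 0 0 0 0 0 45;0 0 0 0 0 0 40;0 0 0 0 0 0 40", force=25)

```text
time_s: 9.02
eef_pos: [515.5, -278.6, -9.1]
ee_rot: [0.001, 0.139, 0.99, -0.0]
force: [-0.4, 1.4, 10.2]
grip_width: 0.443
grip_force: 26.0
```

```bash
python3 gap.py
```

```text
[ 515.47955628 -278.55632888   -9.08498598] 0.4427100945645449 [-0.36796635  1.39793726 10.21868668]
236 None None
244 None None
252 247 322
260 245 323
268 246 323
276 247 322
284 246 322
292 245 324
[283.9 261.2] [62.1 77.5] 210 [ 513.3 -277.6    6. ]
[284.9 266. ] [36.2 39.6] 108 [ 515.9 -277.8    6. ]
```

Call:
drive_tool(commands="0 0 0 0 0 0 35;0 0 0.1 0 0 0 35;0 0 0.3 0 0 0 35;0 0 0.4 0 0 0 35;0 0 0.4 0 0 0 35;0 0 0.4 0 0 0 35;0 0 0.4 0 0 0 35;0 0 0 0 0 0 35;0 0 0 0 0 0 35", force=40)

```text
time_s: 9.82
eef_pos: [515.2, -278.6, 191.8]
ee_rot: [0.002, 0.139, 0.99, -0.001]
force: [-0.4, 0.3, -1.9]
grip_width: 0.436
grip_force: 40.3
```

```bash
cat >> gap.py <<'E'
cv2.imwrite('pics/g%d.png'%p['shot'],cv2.resize(p['pixels'][190:330,190:380],None,fx=4,fy=4,interpolation=cv2.INTER_CUBIC)); print(p['shot'],s['grip_force'])
E
python3 gap.py; ls pics
```

```text
[ 515.15931529 -278.62328609  191.82845469] 0.43579190993740674 [-0.3631566   0.26342367 -1.89615942]
236 None None
244 None None
252 247 321
260 246 322
268 246 322
276 247 322
284 247 321
292 246 323
[283.6 261.4] [63.5 78.7] 221 [ 604.2 -304.7    6. ]
[284.9 265.2] [34.4 38.9] 106 [ 609.7 -304.6    6. ]
12 40.297324396669865
g12.png
scene.png
top.png
w1.png
w2.png
w3.png
w4.png
```

View pics/g12.png

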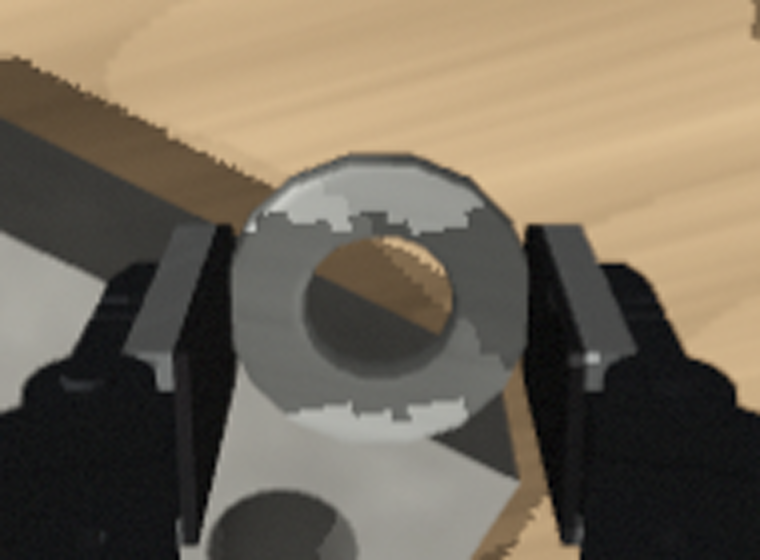

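The washer is held level and centred at the fingertips, at about pixel (285,264). Next I'll look at the axle from two sides.

Call:
drive_tool(commands="0.08 0.38 0 0 0 0 35;0.08 0.38 0 0 0 0 35;0.08 0.38 0 0 0 0 35;0.08 0.38 0 0 0 0 35;0.08 0.38 0 0 0 0 35;0.08 0.38 0 0 0 0 35;0 0 0 0 0 0 35;0 0 0 0 0 0 35")

```text
time_s: 10.53
eef_pos: [562.1, -48.4, 187.8]
ee_rot: [-0.002, 0.137, 0.991, 0.0]
force: [-0.1, -0.4, -0.5]
grip_width: 0.438
grip_force: 40.4
```

```bash
cat > ax.py <<'E'
from h import *
import sys
s=sense(); p=capture('wrist'); print(s['eef_pos'],s['ee_rot'],s['grip_width'])
for n in ['axle_end','axle_groove','axle']:
  for b in boxes_of(p,n)[:2]: print(n,b['confidence'],b['position'],atz(p,b['position'],125 if n=='axle_end' else 108,s).round(1))
cv2.imwrite('pics/%s.png'%sys.argv[1],p['pixels']); import pickle; pickle.dump((p,s),open(sys.argv[1]+'.pkl','wb'))
E
python3 ax.py a1
```

```text
[562.11396468 -48.39020009 187.82838418] [-1.72617142e-03  1.37373545e-01  9.90517790e-01  1.93421156e-04] 0.43753586274011225
axle_end 0.91 [328.0, 144.1] [516.6  -2.8 125. ]
axle_groove 0.97 [329.9, 144.2] [518.5   0.7 108. ]
axle_groove 0.75 [152.6, 60.8] [ 426.4 -107.9  108. ]
axle 0.96 [331.9, 143.5] [518.4   2.3 108. ]
```

Call:
drive_tool(commands="0 0.38 0 0 0 0 35;0 0.38 0 0 0 0 35;0 0.3 0 0 0 0 35;0 0 0 0 0 0 35;0 0 0 0 0 0 35")

```text
time_s: 11.15
eef_pos: [562.6, 55.9, 189.4]
ee_rot: [-0.0, 0.139, 0.99, -0.0]
force: [0.2, -1.3, -0.1]
grip_width: 0.433
grip_force: 40.4
```

```bash
python3 ax.py a2; python3 -c "
import cv2,numpy as np
a=cv2.imread('pics/a1.png');b=cv2.imread('pics/a2.png')
cv2.imwrite('pics/a12.png',np.hstack([a[40:340,80:480],b[40:340,80:480]]))"
```

```text
[562.56726627  55.85566859 189.39736603] [-2.13728894e-04  1.38557115e-01  9.90354413e-01 -1.29447261e-04] 0.4333458928008813
axle_end 0.79 [221.8, 170.1] [514.3  22.8 125. ]
axle_groove 0.93 [221.0, 167.1] [513.1  18.9 108. ]
axle 0.62 [220.5, 170.6] [515.6  17.6 108. ]
```

View pics/a12.png

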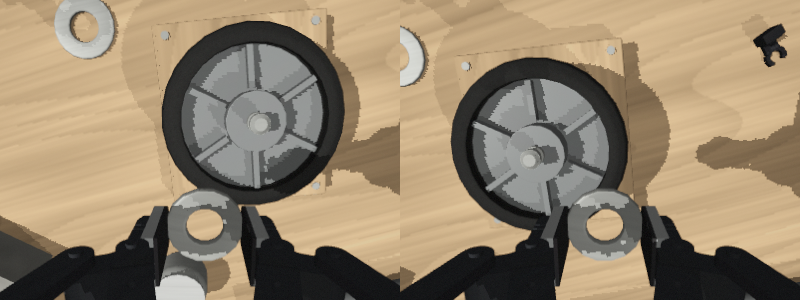

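In crop coordinates the axle end shows at a1 (260,122) and a2 (530,158), which is (340,162) and (210,198) in the full frames. The networks are ~20 px off, so I'll measure it from the pixels.

```bash
python3 - <<'E'
from h import *
import pickle
W=[]
for n,c in (('a1',(340,162)),('a2',(210,198))):
    p,s=pickle.load(open(n+'.pkl','rb')); im=p['pixels']
    x,y=c; W.append(cv2.resize(im[y-25:y+25,x-30:x+30],None,fx=6.6,fy=6.6,interpolation=cv2.INTER_NEAREST))
    g=cv2.cvtColor(im,cv2.COLOR_BGR2GRAY)
    for lo in (150,170,185,200):
        for b in gray_blobs(p,c,22,lo): print(n,lo,b[0].round(1),b[1],b[2])
cv2.imwrite('pics/ax.png',np.hstack(W))
E
```

```text
a1 150 [340.  163.2] [40.  49.5] 275
a1 150 [329.7 161.2] [ 3.  11.7] 22
a1 170 [338.  163.9] [12.9 17.4] 50
a1 185 [340.4 166.5] [5.  9.2] 32
a2 150 [204.  203.7] [30.8 53.3] 190
a2 150 [221.8 179.9] [ 9.5 24. ] 58
a2 170 [207.1 199.8] [11.5 15. ] 53
a2 185 [208.6 200.1] [10.1 11. ] 30
```

View pics/ax.png

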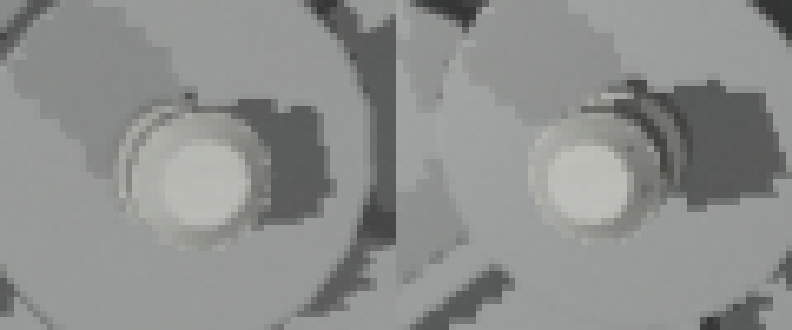

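The bright axle top disc is centred at a1 (341.1,165.0) and a2 (209.1,201.0).

```bash
python3 - <<'E'
from h import *
import pickle
from scipy.optimize import least_squares
p1,s1=pickle.load(open('a1.pkl','rb'));p2,s2=pickle.load(open('a2.pkl','rb'))
p0=dict(p1); p0['pixels']=cv2.imread('pics/w1.png')
s0=dict(eef_pos=[430.892,-165.247,222.852],ee_rot=[1.97e-4,.140952,.990016,-5.78e-4])
for lo in (170,180,190,200): print(lo,[(b[0].round(1),b[1]) for b in gray_blobs(p0,(483,257),14,lo)])
def tri(obs):
    f=lambda X: np.concatenate([proj(p,X,s)[0]-u for p,s,u in obs])
    r=least_squares(f,[518,5,120]); return r.x.round(2), r.fun.round(1)
o=[(p1,s1,[341.1,165.0]),(p2,s2,[209.1,201.0])]
print(tri(o)); print(tri(o+[(p0,s0,[483,257])]))
# washer in hand, tool coords, at top z=-15
for p,s in ((p1,s1),(p2,s2)):
    b=gray_blobs(p,(285,265),44,70); print([(x[0].round(1),x[1]) for x in b])
T=np.array(p1['tool_from_camera']);k,d=K(p1)
x=cv2.undistortPoints(np.array([[[285.,264.6]]]),k,d)[0,0]; v=T[:3,:3]@[x[0],x[1],1]
for z in (-15,-10,-5,0,5,10): print('washer tool',z,(T[:3,3]+v*(z-T[2,3])/v[2]).round(2))
E
```

```text
170 []
180 []
190 []
200 []
(array([534.65,   3.87, 118.02]), array([ 0.,  0., -0., -0.]))
(array([534.64,   3.8 , 115.63]), array([-0.7, -0.3,  0.6, -0.8,  0.1,  1.3]))
[(array([281.5, 267.6]), array([70.1, 87.7])), (array([284.5, 264.6]), array([33.5, 38.8])), (array([322.4, 222.6]), array([ 3.6, 24.1]))]
[(array([280.4, 260. ]), array([69.3, 92.1])), (array([284.7, 264.9]), array([33.7, 38.7]))]
washer tool -15 [  0.48   0.88 -15.  ]
washer tool -10 [ -1.93   0.89 -10.  ]
washer tool -5 [-4.34  0.91 -5.  ]
washer tool 0 [-6.75  0.93  0.  ]
washer tool 5 [-9.16  0.94  5.  ]
washer tool 10 [-11.57   0.96  10.  ]
```

Call:
drive_tool(commands="-0.14 -0.265 0 0 0 0 35;-0.14 -0.265 0 0 0 0 35;0 0 -0.3 0 0 0 35;0 0 -0.3 0 0 0 35;0 0 -0.09 0 0 0 35;0 0 0 0 0 0 35;0 0 0 0 0 0 35;0 0 0 0 0 0 35")

```text
time_s: 12.02
eef_pos: [535.7, 2.6, 122.3]
ee_rot: [0.001, 0.139, 0.99, -0.0]
force: [-0.5, -0.5, -0.8]
grip_width: 0.437
grip_force: 40.4
```

```bash
cat > hole.py <<'E'
from h import *
s=sense(); p=capture('wrist'); print(s['eef_pos'],s['ee_rot'],s['grip_width'],s['force'])
u=proj(p,[[534.64,3.85,z] for z in (116,118)],s).round(1); print('pred axle end',u)
for lo in (160,175,185): print(lo,[(b[0].round(1),b[1],b[2]) for b in gray_blobs(p,(285,262),30,lo)])
g=p['pixels'][228:300:2,254:318:2].max(2)//26
print('\n'.join(''.join(str(min(9,v)) for v in r) for r in g))
E
python3 hole.py
```

```text
[535.65933455   2.55276085 122.27311507] [ 1.31991810e-03  1.38932039e-01  9.90301033e-01 -9.90843286e-05] 0.4373604797784607 [-0.47283196 -0.48473661 -0.82017865]
pred axle end [[285.1 246.8]
 [285.1 248.1]]
160 [(array([282.9, 265.5]), array([21.6, 33.3]), 110), (array([282.3, 239.5]), array([15.2, 52. ]), 118), (array([257.6, 234.3]), array([5.5, 9.7]), 23)]
175 [(array([273.5, 238.7]), array([11.3, 34.6]), 97)]
185 [(array([267. , 240.3]), array([10. , 20.4]), 55)]
55566555555433333333233333333333
66566555544444444433333333333333
66666644455777666666643333333333
66664456777666666666666533233433
66655787766666666666666665433333
66568877766666666666666666643343
65687777777666666666666666333333
56877777777766666666666666433323
58445777777666333336666666633332
44445776444444333333336666633333
44444444444444433333336633333333
44444444444443333333333333333333
44444444443333333333433333333333
44444444565323333324433333333333
44444444666643222344633333333333
44444445666666655666644345333333
44444556666666666666666446633333
44444546666666666666666666533333
44444546666666666666666663333333
44444546666666666666666553333333
44444536666666666666543333333333
44444535666655556666333324433333
44444543666655556666333334433333
44444453466655556666333234443333
44444443336655556666333344443333
44444444332455555655333444444433
44444444433323333433334444444443
44444444444333333333344444444444
44444444444444444444444444444455
44444444444444444444444444444455
44444444444444444444444444444455
34444666444444444444444445444555
22344677466664444446667777745555
22234677777776667777777777655555
22223367777777777777777765555542
00112223567777777777765423443111
```

Call:
drive_tool(commands="-0.01 0.003 -0.05 0 0 0 35;0 0 -0.05 0 0 0 35;0 0 0 0 0 0 35;0 0 0 0 0 0 35;0 0 0 0 0 0 35")

```text
time_s: 12.48
eef_pos: [533.8, 3.1, 110.7]
ee_rot: [0.0, 0.139, 0.99, -0.0]
force: [0.2, 0.1, -1.1]
grip_width: 0.438
grip_force: 40.4
```

```bash
python3 hole.py
```

```text
[533.76014024   3.12006412 110.7266726 ] [ 3.21603402e-05  1.38903484e-01  9.90305923e-01 -7.87385132e-06] 0.43752623887264624 [ 0.20503952  0.08673407 -1.10582845]
pred axle end [[285.1 258.5]
 [285.1 260.1]]
160 [(array([280.2, 270.5]), array([14.1, 30. ]), 73), (array([283.7, 239.7]), array([15.4, 51.6]), 123)]
175 [(array([282.4, 239.5]), array([15.1, 48.9]), 120)]
185 [(array([273.1, 239.3]), array([12.4, 30. ]), 78)]
55555555555444443333333334444444
55555555544444444433333344444444
55555544456777777777643333444444
55554446777777666666666533334444
55555788777776666666666665433444
55568877776666666666666666653344
55688777777766666666666666665334
56877777777776666666666666663333
34447777777743334666666666633333
44445744457743333334666666533333
44444444447443333334663333333333
44444444444444444443333333333333
44444444543344444444333333333333
44444445433455544444333333333333
44444454433444444444333333333333
44444454333444544444433345333333
54445556433454555543333447533333
45555546633445455443333433333333
55555546653344545433334333333333
45555546665334444432344433333333
44445536666532222233444433333333
44444535666666544566444323333333
45544543666666666666554334443333
44555553466666666666663344553333
44454553336666666666653344554333
44445555333556666665433444454333
44444455543333333433334444444444
44444444554433333333444555555554
44444444445544444444444445555555
44444444444445455544454455555555
65444444444444444444445444555565
66544444444444444444444444555555
66654546667764444445677744455555
66667777777776677645777767755555
66666677777777777767777765555555
55666666677777777777766433555555
```

Call:
drive_tool(commands="0.008 -0.002 0 0 0 0 35;0 0 0 0 0 0 35;0 0 -0.02 0 0 0 35;0 0 -0.02 0 0 0 35;0 0 -0.02 0 0 0 35;0 0 0 0 0 0 35;0 0 0 0 0 0 35")

```text
time_s: 13.12
eef_pos: [534.4, 2.9, 104.5]
ee_rot: [-0.0, 0.139, 0.99, 0.0]
force: [-0.4, -0.7, 0.2]
grip_width: 0.435
grip_force: 40.4
```

Call:
drive_tool(commands="0.002 0 -0.02 0 0 0 35;0 0 -0.02 0 0 0 35;0 0 -0.02 0 0 0 35;0 0 0 0 0 0 35;0 0 -0.02 0 0 0 35;0 0 0 0 0 0 35")

```text
time_s: 13.62
eef_pos: [534.6, 2.9, 96.3]
ee_rot: [-0.0, 0.139, 0.99, 0.0]
force: [-0.4, 0.7, -1.4]
grip_width: 0.439
grip_force: 40.4
```

```bash
python3 hole.py
```

```text
[534.57433057   2.92265908  96.30950375] [-1.92616144e-04  1.38946063e-01  9.90299931e-01  1.91753614e-05] 0.4385255522780231 [-0.39325305  0.65133351 -1.41888117]
pred axle end [[285.1 269.4]
 [285.1 271.3]]
160 [(array([282.5, 239.7]), array([15.5, 51.7]), 118)]
175 [(array([281.9, 239.6]), array([15. , 50.5]), 116)]
185 [(array([275.5, 239.3]), array([12.4, 38.4]), 89)]
66666666665433333333333333333333
66666665544454444443333333333333
66666544456777777777643333333333
66664456777777777777776533333333
55536787777777777777666665433333
33468877777777777777776666653333
34688777777766666777676666664333
33887777777663666666666666633333
34877777777743666666666666633333
44445777777743333777766633333333
44445775433333333333333333333333
54455544543333333333333333333333
45555433333333333333333333333333
44555433333344444443333333333333
45445433333444444444433355333333
55555532344444444444443367533333
55555433344444444444345247633333
55555323343444445433445337633333
55555323334455555543344433333333
55555333334555555555444433333333
44555533334455555555444433333333
44445533334555555555544424344433
55555543434555555555444334444444
55555553333455555555444345444444
55555554333455555554443345555444
55555555434444555444433456655444
55555555543334444444334557755433
44454555554433433333455557555544
44444555555544444445555555555555
44445555455555555555555555555556
65444555555555554555555555555566
66555544454544555555555555555666
66666667775554454777555566656666
66667777877775555577677777766666
66666677777776687777777766466666
66666666777777777777776544566666
```

Call:
drive_tool(commands="0 0 -0.02 0 0 0 35;0 0 -0.02 0 0 0 35;0 0 0 0 0 0 35;0 0 -0.01 0 0 0 35;0 0 0 0 0 0 35;0 0 -0.01 0 0 0 35;0 0 0 0 0 0 35")

```text
time_s: 14.25
eef_pos: [534.6, 2.9, 90.5]
ee_rot: [-0.0, 0.139, 0.99, 0.0]
force: [-0.2, -0.2, -1.3]
grip_width: 0.431
grip_force: 40.5
```

Call:
drive_tool(commands="0 0 -0.01 0 0 0 35;0 0 0 0 0 0 35;0 0 0 0 0 0 35")

```text
time_s: 14.5
eef_pos: [534.6, 2.9, 89.6]
ee_rot: [-0.0, 0.139, 0.99, 0.0]
force: [-1.5, 0.5, -0.9]
grip_width: 0.435
grip_force: 40.4
```

Call:
drive_tool(commands="0 0 -0.01 0 0 0 35;0 0 0 0 0 0 35;0 0 0 0 0 0 35")

```text
time_s: 14.75
eef_pos: [534.6, 2.9, 88.6]
ee_rot: [-0.0, 0.139, 0.99, 0.0]
force: [-1.1, 0.7, -0.8]
grip_width: 0.437
grip_force: 40.4
```

Call:
drive_tool(commands="0 0 -0.01 0 0 0 35;0 0 0 0 0 0 35;0 0 0 0 0 0 35")

```text
time_s: 15.0
eef_pos: [534.6, 2.9, 87.6]
ee_rot: [-0.0, 0.139, 0.99, 0.0]
force: [-0.6, 0.3, -1.6]
grip_width: 0.438
grip_force: 40.4
```

Call:
drive_tool(commands="0 0 -0.01 0 0 0 35;0 0 0 0 0 0 35;0 0 0 0 0 0 35")

```text
time_s: 15.25
eef_pos: [534.7, 2.9, 87.4]
ee_rot: [0.0, 0.139, 0.99, -0.0]
force: [-3.9, 1.1, 7.8]
grip_width: 0.439
grip_force: 44.5
```

Call:
drive_tool(commands="0 0 -0.01 0 0 0 35;0 0 0 0 0 0 35;0 0 0 0 0 0 35")

```text
time_s: 15.5
eef_pos: [534.7, 2.9, 87.3]
ee_rot: [0.0, 0.139, 0.99, -0.0]
force: [-8.1, 1.2, 16.4]
grip_width: 0.436
grip_force: 47.9
```

Contact at TCP z≈87.4, so the hub is at about 96. I'll release and lift.

Call:
drive_tool(commands="0 0 0.01 0 0 0 35;0 0 0 0 0 0 48;0 0 0 0 0 0 60;0 0 0 0 0 0 60;0 0 0 0 0 0 60;0 0 0.05 0 0 0 60;0 0 0.3 0 0 0 60;0 0 0.35 0 0 0 60;0 0 0.35 0 0 0 60;0 0 0 0 0 0 60;0 0 0 0 0 0 60")

```text
time_s: 16.42
eef_pos: [535.4, 2.8, 193.5]
ee_rot: [0.002, 0.139, 0.99, -0.0]
force: [0.1, 0.8, -1.3]
grip_width: 0.601
grip_force: 0.0
```

```bash
python3 - <<'E'
from h import *
s=sense(); p=capture('wrist'); print(s['eef_pos'],s['grip_width'])
A=proj(p,[[534.64,3.85,z] for z in (96.5,102.5,117.5)],s); print(A.round(1))
for lo in (90,150,170): print(lo,[(b[0].round(1),b[1],b[2]) for b in gray_blobs(p,A[1],45,lo)])
b=boxes_of(p,'washer_mid'); print([(x['confidence'],x['position'],atz(p,x['position'],99.5,s).round(1)) for x in b[:3]])
cv2.imwrite('pics/ws.png',p['pixels'])
E
```

```text
[535.44975992   2.7553812  193.54648122] 0.6012799766881345
[[284.6 206.5]
 [284.6 208.3]
 [284.6 213.2]]
90 [(array([282.4, 207.6]), array([92., 98.]), 657), (array([294.1, 206.7]), array([ 4.6, 15.5]), 30), (array([306.7, 202.2]), array([ 6.9, 18.3]), 44)]
150 [(array([284. , 209.3]), array([43.3, 44.6]), 126), (array([287.7, 208.2]), array([22.7, 31.5]), 123)]
170 [(array([284. , 212.7]), array([ 9.9, 11.2]), 30), (array([283.6, 208.6]), array([38.4, 41.4]), 231)]
[(0.89, [280.5, 198.8], array([526.4,   2.6,  99.5]))]
```

The washer sits on the hub (centre pixel within 1 px of prediction). Next is the clip.

Call:
drive_tool(commands="-0.06 0.37 0 0 0 0 60;-0.06 0.37 0 0 0 0 60;-0.06 0.37 0 0 0 0 60;-0.06 0.37 0 0 0 0 60;-0.06 0.37 0 0 0 0 60;-0.06 0.37 0 0 0 0 60;-0.06 0.37 -0.1 0 0 0 60;0 0 -0.35 0 0 0 60;0 0 -0.35 0 0 0 60;0 0 0 0 0 0 60;0 0 0 0 0 0 60")

```text
time_s: 17.43
eef_pos: [491.7, 261.5, 110.2]
ee_rot: [-0.002, 0.139, 0.99, -0.001]
force: [0.9, -0.4, -0.2]
grip_width: 0.598
grip_force: 0.0
```

```bash
cat > clip.py <<'E'
from h import *
import sys,pickle
s=sense(); p=capture('wrist'); print(s['eef_pos'],s['ee_rot'],s['grip_width'])
for n,z in (('clip_tab',11),('clip_eye',3)):
  for b in boxes_of(p,n)[:2]: print(n,b['confidence'],b['position'],atz(p,b['position'],z,s).round(1))
pickle.dump((p,s),open(sys.argv[1]+'.pkl','wb')); cv2.imwrite('pics/%s.png'%sys.argv[1],p['pixels'])
m=(p['pixels'].max(2)<60).astype(np.uint8); n,l,st,c=cv2.connectedComponentsWithStats(m)
for i in range(1,n):
    if 150<st[i,4]<6000: print(st[i],c[i].round(1))
E
python3 clip.py c1
```

```text
[491.70826257 261.52356687 110.24007017] [-2.18440171e-03  1.39006562e-01  9.90288574e-01 -9.71959973e-04] 0.5979806659829588
clip_tab 0.78 [281.4, 221.4] [502.9 256.   11. ]
clip_eye 0.94 [280.6, 219.3] [503.2 255.1   3. ]
clip_eye 0.18 [414.9, 166.6] [489.2 381.3   3. ]
[ 510   59   50   64 2580] [537.8  93.6]
[262 199  42  42 720] [280.7 218. ]
```

```bash
python3 -c "
import cv2,numpy as np
a=cv2.imread('pics/c1.png')[190:250,250:320].astype(float)*2.2
cv2.imwrite('pics/c1z.png',cv2.resize(np.clip(a,0,255).astype(np.uint8),None,fx=10,fy=10,interpolation=cv2.INTER_NEAREST))"
```

```text
(no output)
```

View pics/c1z.png

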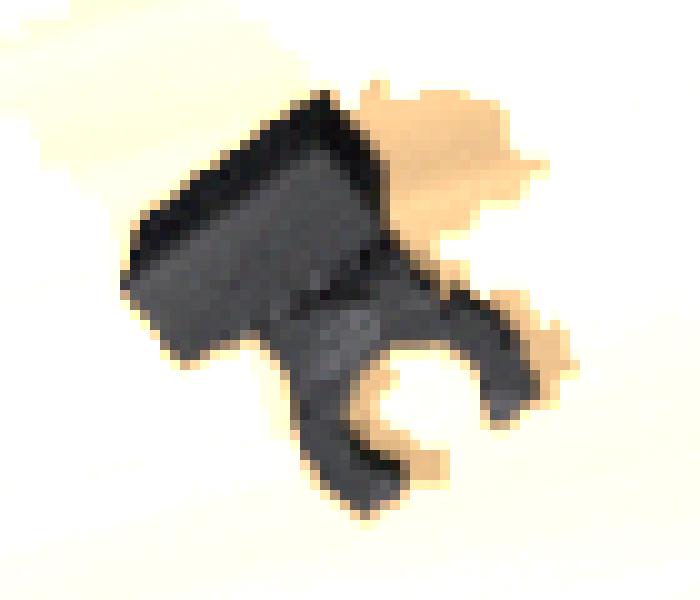

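The clip's tab top spans roughly full-frame px (262.5,219)–(288,212). The lugs are at (287,238.5) and (300.5,230), with the mouth pointing lower right. I'll fit the pose.

```bash
python3 - <<'E'
from h import *
import pickle
from scipy.optimize import least_squares
p,s=pickle.load(open('c1.pkl','rb'))
uv=np.array([[128,287],[325,150],[188,358],[382,222],[370,485],[505,402]])/10+[250,190]
M=np.array([[-29,-11,22],[-29,11,22],[-19,-11,22],[-19,11,22],[4.3,-6.5,6],[4.3,6.5,6]])
def f(v,full=False):
    x,y,a,k=v; Rz=R.from_euler('z',a).as_matrix(); X=(M*[k,k,1])@Rz.T+[x,y,0]
    return (proj(p,X,s)-uv).ravel()
r=least_squares(f,[510,260,.34,1]); x,y,a,k=r.x
print(r.x.round(3),np.degrees(a),r.fun.round(1))
print('tab',x-24*np.cos(a),y-24*np.sin(a))
m=cv2.moments  # noqa
E
```

```text
[5.15158e+02 2.61461e+02 3.42000e-01 9.57000e-01] 19.580973401178657 [-0.6 -0.5 -0.  -0.9  0.1  1.2  0.9  0.9  1.  -0.8 -1.4  0. ]
tab 492.54569265142396 253.4175996288243
```

Call:
drive_tool(commands="0.003 -0.015 0 0 0 0.158 45;0.003 -0.015 0 0 0 0.158 45;0.003 -0.015 0 0 0 0.158 45;0.003 -0.015 0 0 0 0.158 45;0 -0.02 0 0 0 0.158 45;0 0 -0.2 0 0 0 45;0 0 -0.2 0 0 0 45;0 0 -0.2 0 0 0 45;0 0 0 0 0 0 45;0 0 0 0 0 0 45")

```text
time_s: 18.42
eef_pos: [494.5, 253.8, 52.8]
ee_rot: [0.0, -0.17, 0.985, 0.0]
force: [-0.3, 0.8, 0.1]
grip_width: 0.447
grip_force: 0.0
```

```bash
python3 clip.py c2; python3 - <<'E'
from h import *
import pickle
p,s=pickle.load(open('c2.pkl','rb'))
A=rot(s['ee_rot']); print('tool y ang',np.degrees(np.arctan2(A[1,1],A[0,1])))
a=.342; X=[np.array([515.6,261.6,0])+R.from_euler('z',a).as_matrix()@v for v in ([-24,0,22],[-24,11,22],[-24,-11,22],[0,0,6])]
u=proj(p,X,s); print(u.round(1))
g=np.clip(p['pixels'].max(2)[200:300:2,236:332:2]//12,0,9)
print('\n'.join(''.join(map(str,r)) for r in g))
E
```

```text
[494.46220324 253.77966842  52.7955181 ] [ 4.20939304e-04 -1.69768601e-01  9.85483863e-01  3.76381589e-05] 0.4470418657743171
clip_tab 0.82 [283.7, 235.4] [499.4 255.1  11. ]
clip_eye 0.68 [283.3, 236.4] [503. 256.   3.]
clip_eye 0.18 [448.7, 226.0] [455.7 365.7   3. ]
[   8   99   61  171 1654] [ 30.5 206.5]
[ 268  216   33   48 1191] [284.3 235.7]
tool y ang 109.54873076969655
[[284.8 231.9]
 [301.7 231.9]
 [267.9 231.9]
 [284.7 255.8]]
999999999999999999999999999999999999999999999999
999999999999999999999999999999999999999999999999
999999999999999999999999999999999999999999999999
999999999999999999999999999999999999999999999999
999999999999999999999999999999999999999999999999
999999999999999999999999999999999999999999999999
999999999999999999999999999999999999999999999999
999999999999999999999999999999999999999999999999
999999999999999996611001101111139999999999999999
999999999999999991111111111110119999999999999999
999999999999999991111111111111105999999999999999
999999999999999941111111111111013999999999999999
999999999999999911111111111111112999999999999999
99999999999999992222
[... 1092 characters left out ...]
88888888811111
100100999999999999999999999999988888888888811111
111010999999999999999999999999988888888888811111
111110999999999999999999999999988888888888811111
000010999999999999999999999999988888888888711111
001101999999999999999999999999888888888888711111
011110999999999999999999999999888888888888811111
001101999999999999999999999999988888888888811111
000101999999999999999999999999988888888888831111
001104999999999999999999999999888888888888861111
100018999999999999999999999999988888888888871111
101009999999999999999999999999988888888888881111
111109999999999999999999999999888888888888883111
101029999999999999999999999999998888888888886111
110159999999999999999999999999999998888888887111
```

Call:
drive_tool(commands="-0.012 0 -0.2 0 0 0 42;0 0 -0.2 0 0 0 42;0 0 -0.1 0 0 0 42;0 0 -0.04 0 0 0 42;0 0 0 0 0 0 42;0 0 0 0 0 0 42")

```text
time_s: 19.07
eef_pos: [493.3, 254.1, -1.3]
ee_rot: [0.001, -0.17, 0.985, 0.0]
force: [-0.0, -0.6, 0.7]
grip_width: 0.422
grip_force: 0.0
```

Call:
drive_tool(commands="0 0 0 0 0 0 30;0 0 0 0 0 0 22;0 0 0 0 0 0 15;0 0 0 0 0 0 15;0 0 0 0 0 0 15", force=30)

```text
time_s: 19.48
eef_pos: [493.4, 254.1, -1.2]
ee_rot: [0.001, -0.17, 0.985, 0.0]
force: [-1.0, -0.8, 6.5]
grip_width: 0.244
grip_force: 29.7
```

```bash
cat > asc.py <<'E'
from h import *
import sys,pickle
s=sense(); p=capture('wrist'); print(s['eef_pos'],s['ee_rot'],s['grip_width'],s['force'],s['grip_force'])
pickle.dump((p,s),open(sys.argv[1]+'.pkl','wb'))
g=np.clip(p['pixels'].max(2)[220:310:2,236:332:2]//12,0,9)
print('\n'.join(''.join(map(str,r)) for r in g))
E
python3 asc.py c3
```

```text
[493.35037111 254.09270134  -1.16874071] [ 9.56340071e-04 -1.70032036e-01  9.85438068e-01  7.92921456e-05] 0.24428888976746774 [-1.02048201 -0.77649745  6.49597982] 29.662621915340424
999999999999999999999999999999999999999999999999
999999999999999999999999999999999999999999999999
999999999999999999999999999999999999999999999999
999999999999999999999999999999999999999999999999
999999999999999999999999999999999999999999999999
999999999999999999999999999999999999999999999999
999999999999999999999999999999999999999999999999
999999999999999999999999999999999999999999999999
999999999999999999999999999999999999999999999999
999999999999999999999999999999999999999999999999
999999999999999999999999999999999999999999999999
999999999999999999999999999999999999999999999999
999999999999668997899999999999999999999989999999
999999997778513222001110101111149991277787999999
999999987888212000000011111111011111177778899999
999999977887110101000111111111111101167888899999
999999977887110011001111111111111111258778899999
999999987776110000011111111110111101138778766668
9522227878741100100001111111110110
[... 588 characters left out ...]
11114499322222
221222229421002651222222222221215791113499222223
321222229421113611222232222222210671114499222123
222222224321104112211222222222220381114465222222
222222221221004111121235553222210191124321222222
221222221121112112222699998622222150014311221222
222122221221110122269989999763221243014322122222
222222211122121122289999998986222244114321222222
211221111122111122169888989975222237014322222222
111111111122121212118988999960122238001222222122
111111110122134222118888888940222258011122222111
111111111122097212208888888860222288011112211111
111111111122098222228888888862222388101112111111
222222211122198322228888888872222488201112222222
222222201122198887678888888886677888301112222222
```

Clip gripped. I'll lift it, then re-measure the axle at this yaw from two sides.

Call:
drive_tool(commands="0 0 0.02 0 0 0 15;0 0 0.1 0 0 0 15;0 0 0.36 0 0 0 15;0 0 0.38 0 0 0 15;0 0 0.38 0 0 0 15;0 0 0.38 0 0 0 15;0 0 0.3 0 0 0 15;0.13 -0.365 0 0 0 0 15;0.13 -0.365 0 0 0 0 15;0.13 -0.365 0 0 0 0 15;0.13 -0.365 0 0 0 0 15;0.13 -0.365 0 0 0 0 15;0 0 0 0 0 0 15;0 0 0 0 0 0 15", force=60)

```text
time_s: 20.7
eef_pos: [557.9, 69.8, 190.1]
ee_rot: [0.0, -0.168, 0.986, 0.0]
force: [-0.2, -0.2, 0.3]
grip_width: 0.235
grip_force: 58.9
```

```bash
cat > ax2.py <<'E'
from h import *
import sys,pickle
s=sense(); p=capture('wrist'); print(s['eef_pos'],s['ee_rot'],s['grip_width'],s['force'])
pickle.dump((p,s),open(sys.argv[1]+'.pkl','wb'))
u=proj(p,[[534.64,3.85,117.5]],s)[0]; print(u)
x,y=u.astype(int)
for lo in (150,165,175,185,195): print(lo,[(b[0].round(1),b[1],b[2]) for b in gray_blobs(p,u,20,lo)])
print(p['pixels'][y-14:y+15:1,x-16:x+17].max(2)//4)if len(sys.argv)>2 else 0
E
python3 ax2.py b1
```

```text
[557.90474811  69.82365605 190.11696594] [ 8.18491822e-05 -1.68488479e-01  9.85703619e-01  3.95167483e-05] 0.2350571644071276 [-0.19137111 -0.20467741  0.27906733]
[211.66012002 159.71018427]
150 [(array([209.2, 158.2]), array([43.4, 46. ]), 206), (array([213.3, 147. ]), array([ 4.2, 13.8]), 28)]
165 [(array([213.2, 158.4]), array([38.5, 44.9]), 211)]
175 [(array([226.9, 144.9]), array([ 6.8, 15.6]), 37), (array([210.1, 159.9]), array([33. , 43.1]), 185)]
185 [(array([211.4, 158.7]), array([10.8, 11.7]), 32), (array([226.8, 142.2]), array([ 4. , 10.2]), 22), (array([214.5, 157.9]), array([38.6, 43.5]), 135)]
195 [(array([198.3, 146.1]), array([ 6.3, 15.6]), 40)]
```

Call:
drive_tool(commands="0.12 -0.345 0 0 0 0 15;0.12 -0.345 0 0 0 0 15;0.13 -0.345 0 0 0 0 15;0 0 0 0 0 0 15;0 0 0 0 0 0 15;0 0 0 0 0 0 15")

```text
time_s: 21.25
eef_pos: [594.4, -30.5, 189.8]
ee_rot: [-0.0, -0.171, 0.985, 0.0]
force: [-0.8, 0.3, 0.1]
grip_width: 0.236
grip_force: 58.9
```

```bash
python3 ax2.py b2; python3 asc.py c4 | head -60
```

```text
[594.36357522 -30.48419038 189.82900948] [-8.48650961e-05 -1.70733805e-01  9.85317153e-01  2.61203074e-04] 0.23574168645629612 [-0.84129271  0.27781652  0.07574147]
[354.31797446 158.71975383]
150 [(array([352.2, 156.4]), array([42. , 46.4]), 165), (array([352.2, 158.6]), array([25.4, 29.7]), 169)]
165 [(array([291.6, 140. ]), array([ 43. , 103.2]), 29), (array([351. , 157.5]), array([38.1, 40.2]), 283)]
175 [(array([353. , 156.5]), array([12.5, 15.9]), 50), (array([351. , 156.6]), array([37.6, 43.4]), 199)]
185 [(array([345. , 172.1]), array([11.6, 30.3]), 76), (array([354.1, 157.8]), array([10.2, 11. ]), 31), (array([336.1, 148.4]), array([ 4.9, 26.8]), 52)]
195 []
[594.34016253 -30.25791324 189.91259429] [-1.80755535e-05 -1.70991984e-01  9.85272402e-01  1.87440330e-04] 0.23223801207687672 [-0.16666387 -0.23385785  0.01744956] 58.94390165805817
999999999999999999999999982333333344443322222246
999999999999999999999999999433333333333343322112
999999999999999999999999999983333333333443433433
999999999999999999999999999999333333333333434333
999999999999999999999999999999973333333333434
[... 1263 characters left out ...]
32245999222332
232122235833112991222233322233229941245993222233
432222235933112912222233332323321981245992222234
432233232333114412222232223223221991145542223224
222222222233111121222299995232211491145332332222
323232221233111222226999999922222281145322222222
222222221123111222399999999999222251145322232222
322232211133112222599999999999222341155422223322
222221221133111222399999999999232251165223222333
123122111133112222139999999990133281134222323322
222222111133128222219999999991223399122232323211
111221112133149222319999999991323399122132222122
222222221133259223339999999992332799122132222222
222222311123169533359999999992332999122132223223
322222311223189999999999999999999999122122222222
```

```bash
python3 - <<'E'
from h import *
import pickle
from scipy.optimize import least_squares
L=lambda n: pickle.load(open(n+'.pkl','rb'))
def tri(obs):
    f=lambda X: np.concatenate([proj(p,X,s)[0]-u for p,s,u in obs])
    r=least_squares(f,[518,5,120]); return r.x.round(2), r.fun.round(1)
o=[(*L('b1'),[211.4,158.7]),(*L('b2'),[354.1,157.8])]
print(tri(o)); print(tri(o+[(*L('a1'),[341.1,165]),(*L('a2'),[209.1,201])]))
p,s=L('c4'); A=rot(s['ee_rot']); t=np.array(s['eef_pos'])
for ex in (-22.5,-23.5,-24.5):
    P=[[ex+6.1,.8,-7.2],[ex-4.3,.8-6.5,-7.2],[ex-4.3,.8+6.5,-7.2],[ex-6,.8+6.5,-7.2],[ex,.8-11.5,-7.2],[ex,.8+11.5,-7.2],[ex+19,.8-11,-23.2],[ex+19,.8+11,-23.2],[ex+29,.8,-23.2]]
    print(ex,proj(p,[t+A@np.array(q) for q in P],s).round(1).tolist())
g=p['pixels'].max(2)
print(g[240:322:2,285]); print(g[300,262:312]); print(g[303,262:312])
print('tool x',A[:,0],'y',A[:,1])
E
```

```text
(array([534.04,   3.45, 117.37]), array([ 0.,  0., -0., -0.]))
(array([534.34,   3.64, 117.73]), array([ 0. ,  0.6,  0.2,  0.5, -0.5, -0.3, -0.3, -0.4]))
-22.5 [[285.9, 286.4], [274.1, 303.2], [297.6, 303.2], [297.5, 305.9], [264.9, 296.3], [306.8, 296.3], [263.1, 279.4], [309.1, 279.4], [286.1, 260.3]]
-23.5 [[285.8, 288.0], [274.1, 304.8], [297.5, 304.8], [297.5, 307.5], [264.9, 297.9], [306.7, 297.9], [263.2, 281.3], [309.0, 281.3], [286.1, 262.2]]
-24.5 [[285.8, 289.7], [274.1, 306.4], [297.5, 306.4], [297.5, 309.0], [264.9, 299.5], [306.7, 299.5], [263.2, 283.2], [309.0, 283.2], [286.1, 264.2]]
[216 214 210  23  22  18  22  22  20  20  19  27  43  47  46  32  32  31
  32  35  32  35  39  32 161 220 224 224 221 219 223 223 216 210 205 211
 218 216 207 198 193]
[ 28  78  98  31  32  33  32  33  33  33  28  14  12 103 219 220 221 222
 223 223 224 224 224 223 223 223 222 221 221 213 128  16  13  19  30  35
  35  34  37  36  37  54 149 215 110  11  14  20  28  26]
[ 67 189 216 111  32  33  34  38  40  43  42  33  26  96 209 209 211 213
 214 214 216 218 218 220 221 222 224 224 225 221 180  19  30  33  40  39
  37  33  34  34  54 145 221 214 156  14  15  19  28  28]
tool x [-9.41523482e-01 -3.36947372e-01 -2.84828995e-05] y [-3.36947358e-01  9.41523413e-01  3.75541117e-04]
```

```bash
python3 - <<'E'
from h import *
import pickle
for n in ('a1','a2','c1','c4','b1','b2'):
    p,s=pickle.load(open(n+'.pkl','rb')); print(n,np.array(p['tool_from_camera'])[:3].round(4).tolist(),round(p['cx'],2))
A=rot(s['ee_rot']); T=np.array(p['tool_from_camera']); q=np.array([-23.5,.8,-7.2])
print(T[:3,:3].T@(q-T[:3,3])); a,o=cam(p,s); print(((np.array(s['eef_pos'])+A@q)-o)@a)
E
```

```text
a1 [[0.0006, -0.9645, -0.2639, 65.9413], [1.0, 0.0004, 0.0008, 0.4219], [-0.0007, -0.2639, 0.9645, -150.8579]] 284.36
a2 [[0.0006, -0.9645, -0.2639, 65.9412], [1.0, 0.0004, 0.0008, 0.424], [-0.0007, -0.2639, 0.9645, -150.8553]] 284.36
c1 [[0.0006, -0.9645, -0.2639, 65.9429], [1.0, 0.0004, 0.0008, 0.424], [-0.0007, -0.2639, 0.9645, -150.8595]] 284.36
c4 [[0.0006, -0.9644, -0.2644, 65.8587], [1.0, 0.0004, 0.0009, -0.1675], [-0.0007, -0.2644, 0.9644, -150.8549]] 284.36
b1 [[0.0006, -0.9644, -0.2644, 65.8578], [1.0, 0.0004, 0.0009, -0.1626], [-0.0007, -0.2644, 0.9644, -150.8547]] 284.36
b2 [[0.0006, -0.9644, -0.2644, 65.8587], [1.0, 0.0004, 0.0009, -0.1668], [-0.0007, -0.2644, 0.9644, -150.855]] 284.36
[  0.80371373  48.20405503 162.16778673]
[  0.80371373  48.20405503 162.16778673]
```

Call:
drive_tool(commands="-0.33 0.068 0 0 0 0 15;-0.33 0.068 0 0 0 0 15;-0.325 0.068 0 0 0 0 15;0 0 -0.35 0 0 0 15;0 0 -0.2 0 0 0 15;0 0 -0.1 0 0 0 15;0 0 0 0 0 0 15;0 0 0 0 0 0 15;0 0 0 0 0 0 15")

```text
time_s: 22.1
eef_pos: [497.0, -11.6, 125.8]
ee_rot: [0.001, -0.17, 0.985, -0.0]
force: [0.2, 0.3, 0.1]
grip_width: 0.231
grip_force: 58.9
```

```bash
python3 - <<'E'
from h import *
s=sense(); p=capture('wrist'); print(s['eef_pos'],s['ee_rot'],s['force'])
u=proj(p,[[534.04,3.45,z] for z in (103,117.4)],s); print(u)
A=rot(s['ee_rot']);t=np.array(s['eef_pos']);e=t+A@[-23.5,-.23,-4.2];print('eye',e,'tilt',A[:,2]); d=np.array([534.04,3.45,0])-e; print('ahead',-d@A[:,0],'lat',d@A[:,1])
g=np.clip(p['pixels'].max(2)[260:350:2,230:340:2]//26,0,9)
print('\n'.join(''.join(map(str,r)) for r in g))
E
```

```text
[496.99659552 -11.57195805 125.80754276] [ 8.86255889e-04 -1.70277533e-01  9.85395668e-01 -3.91367582e-04] [0.17651251 0.27313713 0.12438051]
[[286.95065557 294.87378519]
 [287.13895247 307.49581325]]
eye [519.20310798  -3.90046747 130.04569526] tilt [ 1.87990764e-03 -4.69484907e-04 -9.99998123e-01]
ahead 16.233371576901142 lat 2.084798879179278
5541111114444431000000000000000000000011144444200000122
4521111124444411000000000000000000000000144444400011122
5411111134444411000000001111111111111110144444410011122
5411111144444400010111111111111111111110134444410000112
5211111244444411001100111111111111111101124444430000012
4111111244444300011111111111111111111100114444430000001
2111111444444110010111111111111111111111014444441000000
1111111432444110011111111111111111111100104444443000000
1111111223454110011111111111111111111110113555433111100
1111111002335220011111011111111111111100125665111111111
1111111111133110012211111111111111111101125641111111111
1111110111123110006501111111111111034001125611111111111
1211110111124110005001111111111111003100125611111112211
112111111110111001101111
[... 1067 characters left out ...]
5555555555555333011111111111
1111111111000555423555555555555555555544455011111111111
1111111111004555222445445455454545554444445011111111111
1111111111014552224444444444444444444444444011111111111
1111111111004542224444444444444444444444444011111111111
1111111111004522444444444444444444444444444011111111111
1111111111004222444444444444444444444444444001111111111
1111111111003124444444444444444444444444444001111111111
1111111111000001444444444444444444444444321111111111111
1111111111000000000123444444444444431011111111111111111
1111111110000000000000000000000000000011111111111111111
1111111110000000000000000000000000000001111111111111111
1111111110000000000000000000000000000000111111111111111
```

Call:
drive_tool(commands="-0.015 0.017 0 0 0 0 15;0 0 -0.1 0 0 0 15;0 0 -0.06 0 0 0 15;0 0 -0.03 0 0 0 15;0 0 0 0 0 0 15;0 0 0 0 0 0 15;0 0 0 0 0 0 15")

```text
time_s: 22.73
eef_pos: [494.8, -10.0, 105.8]
ee_rot: [0.0, -0.17, 0.985, -0.0]
force: [-0.4, 0.7, 0.2]
grip_width: 0.232
grip_force: 58.9
```

```bash
cat > off.py <<'E'
from h import *
s=sense();A=rot(s['ee_rot']);t=np.array(s['eef_pos']);e=t+A@[-23.5,-.23,-4.2]; d=np.array([534.04,3.45,0])-e
print(t.round(2),'ahead',(-d@A[:,0]).round(2),'lat',(d@A[:,1]).round(2),'tilt',A[:,2].round(4),s['force'].round(1),np.round(s['grip_width'],3),'yaw',np.degrees(np.arctan2(A[1,1],A[0,1])).round(2), 'push',(s['force']@A[:,0]).round(1))
E
python3 off.py
```

```text
[494.82 -10.04 105.76] ahead 17.96 lat -0.18 tilt [ 2.e-04 -1.e-04 -1.e+00] [-0.4  0.7  0.2] 0.232 yaw 109.58 push 0.1
```

Aligned. I'll feel down for the washer.

Call:
drive_tool(commands="0.009 0.001 -0.02 0 0 0 15;0 0 -0.01 0 0 0 15;0 0 0 0 0 0 15;0 0 0 0 0 0 15")

```text
time_s: 23.07
eef_pos: [495.6, -9.9, 102.6]
ee_rot: [-0.0, -0.17, 0.985, 0.0]
force: [0.2, 0.4, 0.3]
grip_width: 0.241
grip_force: 58.9
```

Call:
drive_tool(commands="0 0 -0.006 0 0 0 15;0 0 0 0 0 0 15;0 0 0 0 0 0 15")

```text
time_s: 23.32
eef_pos: [495.6, -9.9, 102.1]
ee_rot: [0.0, -0.17, 0.985, -0.0]
force: [-0.6, -0.3, -0.2]
grip_width: 0.234
grip_force: 58.9
```

Call:
drive_tool(commands="0 0 -0.005 0 0 0 15;0 0 0 0 0 0 15;0 0 0 0 0 0 15")

```text
time_s: 23.57
eef_pos: [495.6, -9.9, 101.5]
ee_rot: [-0.0, -0.17, 0.985, 0.0]
force: [-0.6, 0.4, 0.0]
grip_width: 0.234
grip_force: 58.9
```

Call:
drive_tool(commands="0 0 -0.005 0 0 0 15;0 0 0 0 0 0 15;0 0 0 0 0 0 15")

```text
time_s: 23.82
eef_pos: [495.6, -9.9, 101.2]
ee_rot: [0.0, -0.17, 0.985, -0.0]
force: [-1.2, -0.6, 1.2]
grip_width: 0.237
grip_force: 59.1
```

Call:
drive_tool(commands="0 0 -0.003 0 0 0 15;0 0 0 0 0 0 15;0.019 0.007 0 0 0 0 15;0 0 0 0 0 0 15;0.019 0.007 0 0 0 0 15;0 0 0 0 0 0 15;0.009 0.003 0 0 0 0 15;0 0 0 0 0 0 15;0 0 0 0 0 0 15")

```text
time_s: 24.57
eef_pos: [500.5, -8.2, 101.0]
ee_rot: [0.0, -0.17, 0.985, -0.0]
force: [-1.7, -0.2, 5.7]
grip_width: 0.235
grip_force: 59.5
```

```bash
python3 off.py
```

```text
[500.52  -8.21 100.97] ahead 11.96 lat 0.01 tilt [ 3.e-04 -2.e-04 -1.e+00] [-1.7 -0.2  5.7] 0.235 yaw 109.58 push 1.6
```

Call:
drive_tool(commands="0.019 0.007 0.002 0 0 0 15;0 0 0 0 0 0 15;0.009 0.003 0 0 0 0 15;0 0 0 0 0 0 15;0 0 0 0 0 0 15")

```text
time_s: 24.98
eef_pos: [503.2, -7.2, 101.1]
ee_rot: [0.0, -0.17, 0.985, -0.0]
force: [-2.6, -0.9, 5.1]
grip_width: 0.24
grip_force: 59.5
```

Call:
drive_tool(commands="0.009 0.003 0 0 0 0 15;0 0 0 0 0 0 15;0 0 0 0 0 0 15")

```text
time_s: 25.23
eef_pos: [503.7, -7.0, 101.1]
ee_rot: [-0.0, -0.17, 0.985, -0.0]
force: [-5.7, -1.2, 6.5]
grip_width: 0.237
grip_force: 59.8
```

```bash
python3 off.py
```

```text
[503.68  -6.96 101.07] ahead 8.69 lat -0.16 tilt [-9.e-04 -2.e-04 -1.e+00] [-5.7 -1.2  6.5] 0.237 yaw 109.59 push 5.8
```

Call:
drive_tool(commands="0.009 0.003 0.002 0 0 0 15;0 0 0 0 0 0 15;0 0 0 0 0 0 15")

```text
time_s: 25.48
eef_pos: [504.2, -6.6, 101.1]
ee_rot: [-0.001, -0.17, 0.985, 0.0]
force: [-6.1, -2.1, 7.6]
grip_width: 0.235
grip_force: 59.8
```

Call:
drive_tool(commands="0.009 0.003 0 0 0 0 15;0 0 0 0 0 0 15;0 0 0 0 0 0 15")

```text
time_s: 25.73
eef_pos: [504.6, -6.5, 101.1]
ee_rot: [-0.002, -0.17, 0.985, 0.0]
force: [-9.3, -3.4, 9.4]
grip_width: 0.238
grip_force: 60.0
```

```bash
python3 off.py
```

```text
[504.58  -6.46 101.13] ahead 7.91 lat -0.4 tilt [-3.4e-03 -3.0e-04 -1.0e+00] [-9.3 -3.4  9.4] 0.238 yaw 109.6 push 9.9
```

Call:
drive_tool(commands="0.009 0.003 0.004 0 0 0 15;0 0 0 0 0 0 15;0 0 0 0 0 0 15")

```text
time_s: 25.98
eef_pos: [505.6, -6.1, 101.2]
ee_rot: [-0.001, -0.17, 0.985, 0.0]
force: [-5.8, -1.4, 5.7]
grip_width: 0.231
grip_force: 59.5
```

Call:
drive_tool(commands="0.009 0.003 0.002 0 0 0 15;0 0 0 0 0 0 15;0 0 0 0 0 0 15")

```text
time_s: 26.23
eef_pos: [506.0, -5.9, 101.3]
ee_rot: [-0.002, -0.17, 0.985, 0.0]
force: [-9.2, -2.9, 6.0]
grip_width: 0.236
grip_force: 59.6
```

```bash
python3 off.py
```

```text
[505.98  -5.88 101.29] ahead 6.52 lat -0.53 tilt [-4.6e-03 -2.0e-04 -1.0e+00] [-9.2 -2.9  6. ] 0.236 yaw 109.6 push 9.6
```

Call:
drive_tool(commands="0.009 0.003 0.001 0 0 0 15;0 0 0 0 0 0 15;0 0 0 0 0 0 15")

```text
time_s: 26.48
eef_pos: [508.6, -5.1, 101.5]
ee_rot: [0.0, -0.17, 0.985, 0.0]
force: [3.4, 2.5, -2.2]
grip_width: 0.235
grip_force: 58.7
```

Call:
drive_tool(commands="0.009 0.003 0.001 0 0 0 15;0 0 0 0 0 0 15;0 0 0 0 0 0 15")

```text
time_s: 26.73
eef_pos: [510.2, -4.7, 102.0]
ee_rot: [0.001, -0.17, 0.985, 0.0]
force: [4.3, 4.0, -2.6]
grip_width: 0.237
grip_force: 58.7
```

```bash
python3 off.py
```

```text
[510.25  -4.7  101.98] ahead 1.41 lat -0.05 tilt [ 2.2e-03  7.0e-04 -1.0e+00] [ 4.3  4.  -2.6] 0.237 yaw 109.57 push -5.4
```

Call:
drive_tool(commands="0.009 0.003 -0.004 0 0 0 15;0 0 0 0 0 0 15;0 0 0 0 0 0 15")

```text
time_s: 26.98
eef_pos: [510.9, -4.5, 101.6]
ee_rot: [0.001, -0.17, 0.985, 0.0]
force: [3.4, 4.8, -2.2]
grip_width: 0.235
grip_force: 58.8
```

Call:
drive_tool(commands="0.009 0.003 -0.002 0 0 0 15;0 0 0 0 0 0 15;0 0 0 0 0 0 15")

```text
time_s: 27.23
eef_pos: [511.3, -4.4, 101.3]
ee_rot: [0.0, -0.17, 0.985, 0.0]
force: [2.9, 3.3, -1.0]
grip_width: 0.24
grip_force: 58.9
```

```bash
python3 off.py
```

```text
[511.34  -4.4  101.31] ahead 0.48 lat 0.01 tilt [ 3.e-04  2.e-04 -1.e+00] [ 2.9  3.3 -1. ] 0.24 yaw 109.57 push -3.8
```

Call:
drive_tool(commands="0.009 0.003 0 0 0 0 15;0 0 0 0 0 0 15;0 0 0 0 0 0 15")

```text
time_s: 27.48
eef_pos: [511.9, -4.3, 101.3]
ee_rot: [-0.0, -0.17, 0.985, 0.0]
force: [-0.5, 1.9, 1.4]
grip_width: 0.238
grip_force: 59.1
```

Call:
drive_tool(commands="0.009 0.003 0 0 0 0 15;0 0 0 0 0 0 15;0 0 0 0 0 0 15")

```text
time_s: 27.73
eef_pos: [512.1, -4.2, 101.3]
ee_rot: [-0.001, -0.17, 0.985, -0.0]
force: [-6.2, -1.7, 2.8]
grip_width: 0.237
grip_force: 59.5
```

```bash
python3 off.py
```

```text
[512.08  -4.17 101.3 ] ahead 0.02 lat -0.0 tilt [-2.7e-03 -5.0e-04 -1.0e+00] [-6.2 -1.7  2.8] 0.237 yaw 109.59 push 6.5
```

Call:
drive_tool(commands="0.009 0.003 0 0 0 0 15;0 0 0 0 0 0 15;0 0 0 0 0 0 15")

```text
time_s: 27.98
eef_pos: [512.2, -4.1, 101.3]
ee_rot: [-0.002, -0.17, 0.985, -0.0]
force: [-10.8, -2.2, 7.0]
grip_width: 0.236
grip_force: 59.8
```

Call:
drive_tool(commands="0.004 0.0015 0 0 0 0 15;0 0 0 0 0 0 15;0 0 0 0 0 0 15")

```text
time_s: 28.23
eef_pos: [512.2, -4.1, 101.3]
ee_rot: [-0.003, -0.17, 0.985, -0.0]
force: [-14.3, -2.9, 7.9]
grip_width: 0.233
grip_force: 60.0
```

```bash
python3 off.py
```

```text
[512.21  -4.1  101.3 ] ahead 0.19 lat -0.07 tilt [-0.0058 -0.0012 -1.    ] [-14.3  -2.9   7.9] 0.233 yaw 109.61 push 14.4
```

Hard stop with about 14.5 N held. I'll hold briefly, relax, release and lift.

Call:
drive_tool(commands="0.001 0 0 0 0 0 15;0 0 0 0 0 0 15;0 0 0 0 0 0 15;0 0 0 0 0 0 15;-0.01 -0.0035 0 0 0 0 15;-0.01 -0.0035 0.003 0 0 0 15;0 0 0 0 0 0 15")

```text
time_s: 28.82
eef_pos: [512.0, -4.2, 101.5]
ee_rot: [-0.0, -0.17, 0.985, 0.0]
force: [-2.6, 0.9, 0.1]
grip_width: 0.233
grip_force: 59.1
```

Call:
drive_tool(commands="0 0 0 0 0 0 30;0 0 0 0 0 0 40;0 0 0 0 0 0 45;0 0 0 0 0 0 45;0 0 0.1 0 0 0 45;0 0 0.2 0 0 0 45;0 0 0.35 0 0 0 45;-0.1 0 0.3 0 0 0 45;0 0 0 0 0 0 45;0 0 0 0 0 0 45")

```text
time_s: 29.65
eef_pos: [502.9, -4.3, 198.6]
ee_rot: [0.002, -0.17, 0.985, -0.001]
force: [0.6, -0.4, -0.8]
grip_width: 0.454
grip_force: 0.0
```

```bash
python3 - <<'E'
from h import *
s=sense(); p=capture('wrist'); print(s['eef_pos'],s['grip_width'],s['force'])
a=np.radians(19.6); Rz=R.from_euler('z',a).as_matrix()
M=[[-29,-11,28],[-29,11,28],[-19,-11,28],[-19,11,28],[4.3,-6.5,12],[4.3,6.5,12],[0,0,21]]
print(proj(p,[Rz@np.array(m)+[534.04,3.45,96.4] for m in np.array(M)+[0,0,0]],s).round(1).tolist())
u=proj(p,[[525,0,112]],s)[0].astype(int); x0,y0=u-50; print(x0,y0)
g=np.clip(p['pixels'].max(2)[y0:y0+100:2,x0:x0+110:2]//26,0,9)
print('\n'.join(''.join(map(str,r)) for r in g))
E
```

```text
[502.90515213  -4.28202279 198.61157684] 0.45354830742719715 [ 0.63464478 -0.3889521  -0.77938923]
[[266.7, 218.5], [294.4, 218.5], [266.9, 230.4], [294.3, 230.4], [273.5, 249.4], [288.3, 249.4], [280.8, 248.9]]
230 185
1111123335552223555544444444445555554443555333521111111
1111333333555122455544444444455555444434554334553111111
1113333333555412255444444444444555444435553335555411111
1133333333555522234444444444444454444355533335555531111
1333333355555551224444444444444444444455533355555553111
3333334555555552224444444444444444443555333355555555211
3333335555555555122444444444444444434554335555555555521
3333335555555555412444444444444444435553335555555555552
3333545555555455522244444444444444355543345555555555555
3333555555554455551234444444444444455533355555555555555
3334555555555445543224444444444443555333355555555555555
3335555555555444544124444444444434454335555555555555555
3355555555554444444322233322223434442235555555555555555
3555555555554444444412222222222224432255555555555555555
3555555555554444443100000000000012332355555555555555555
3555555555555444433200000000000012232253
[... 1219 characters left out ...]
6666645412245555555000013344
4443100005555444355556666666665453421245555555000002444
4343000005554443455334556665555455552224555544000001444
4441000004554443555333555555555555555123555444000011444
4430000004444435553335555555555555555422454444000000244
4420000003444345543335555555555555555522444444000000143
4311000003444355533545555555555555555551224444000000034
3300000002443455333555555555555555545553224444000000024
3200000002443554224454545455545444444555122444000000014
4000000002435552224444444444444444444555412431000000003
5220000001445542224444444444444444444455522110000000124
3010000000255522444444444444444444444445551000000000124
3000000000445222444444444444444444444443553000000000125
```

The tab's top face matches the seated prediction, spanning columns 268–294 and rows 219–230, with the axle inside the clip's opening. I'll hand it in.

```bash
python3 -c "
from rig import finish_job; print(finish_job())"
```

```text
the job is handed in; nothing more can be done
None
```

The washer is flat on the hub, and the clip is pushed to its stop in the groove, thrust home with about 14.5 N and released. I handed the job in at about 30 s on the robot clock; no verdict came back.

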